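# Put the pipe sockets away in their stock trays

## Task

Put the three round pipe sockets away in the three blue stock trays, one in each: the small socket in the small tray, the medium one in the medium tray and the large one in the large tray, each standing upright on the tray's floor. Leave the two six-sided nuts where they are.

Things in the scene. Friction and masses are not known exactly. Their poses are not given: they have to be found in the camera images.
- socket_small_center (a point): the small one of three round pipe sockets: a plain white plastic tube standing upright on end, 34 mm outside diameter, 54 mm tall, wall 5 mm, open through the middle, both ends alike. The point is its centre, half-way up (27 mm above its underside); z along the tube
- socket_medium_center (a point): the medium one of three round pipe sockets: a plain white plastic tube standing upright on end, 46 mm outside diameter, 60 mm tall, wall 5 mm, open through the middle, both ends alike. The point is its centre, half-way up (30 mm above its underside); z along the tube
- socket_large_center (a point): the large one of three round pipe sockets: a plain white plastic tube standing upright on end, 60 mm outside diameter, 66 mm tall, wall 5 mm, open through the middle, both ends alike. The point is its centre, half-way up (33 mm above its underside); z along the tube
- tray_small: the small one of three square, open, blue stock trays, fixed to the counter: 70 mm outside, 62 mm inside, walls 4 mm thick, rim 16 mm above the counter, inner floor 4 mm above the counter. Origin at the centre of its underside; x and y along its sides, z up
- tray_medium: the medium one of three square, open, blue stock trays, fixed to the counter: 88 mm outside, 80 mm inside, walls 4 mm thick, rim 16 mm above the counter, inner floor 4 mm above the counter. Origin at the centre of its underside; x and y along its sides, z up
- tray_large: the large one of three square, open, blue stock trays, fixed to the counter: 104 mm outside, 96 mm inside, walls 4 mm thick, rim 16 mm above the counter, inner floor 4 mm above the counter. Origin at the centre of its underside; x and y along its sides, z up
- hex_small_center (a point): the small one of two six-sided nuts of the same white plastic, loose, to be left alone: 36 mm across flats, 36 mm tall, dark round middle. The point is its centre, half-way up
- hex_large_center (a point): the large one of two six-sided nuts of the same white plastic, loose, to be left alone: 52 mm across flats, 42 mm tall, dark round middle. The point is its centre, half-way up
Mind the look-alikes: they are no part of the job. What is shaped like the part that bears socket_small_center but purple or yellow is not meant.

How it is judged:
By the outcome, as a careful person would: the job done as asked, in the order asked, and still so for the second after the job is handed in, with the robot touching nothing.
It also fails if it takes over 96 s, if anything falls off the work surface, if the arm or the gripper's body presses on something with over 40 N, if the wrist force passes 120 N, or if a joint passes its speed limit or range.

## Robot

A 7-joint arm with a two-finger parallel gripper is mounted at the origin on the work surface. World frame = base frame: x ahead of the robot, y to its left, z up, the work surface at z = 0. Lengths are in m, angles in rad, forces in N, time in s.
With the tool pointing down it reaches from about 0.4 to 0.85 m from the base axis. Payload 4.4 kg.
Tool frame: the origin (TCP) lies at the very end of the fingers, on their centre line; the grasp point (between the pads) lies env.grip_depth behind it (env.grip_depth is the distance from the TCP to the grasp point, in m); z points along the fingers, y is the line along which they close (so a half turn about z gives the same grasp; the last joint's range is limited). The gripper opens to 94 mm and grips with 3 to 60 N. Pads are 16 mm wide; open, the fingers measure 119 mm over their backs; the gripper's body (75 mm by 177 mm) begins 78 mm behind the grasp point.
Start: joints at [1.08, 0.628, 0.038, 1.517, -0.027, 0.996, -0.02], TCP at [0.268, -0.592, 0.205] pointing down, gripper open.
Joint ranges: [-3.06, 3.06], [-0.37, 2.12], [-1.25, 1.32], [0.18, 2.47], [-1.1, 4.24], [0.23, 1.98], [-2.94, 2.94]. Speed limits (rad/s): [2.57, 2.57, 3.14, 3.14, 3.14, 3.14, 3.14].

## Interface

Orientations are given as a 3x3 rotation matrix whose columns are the frame's x, y, z axes.
In Python, from cell import env, ik, readout, viewer, sign_off gives the robot as it stands. The module is installed in compiled form; this text tells all that it offers. Calls block until the motion is done:
- env.goto(position, orientation): joint-space move of the TCP to a pose.
- env.move_linear(position, attitude=None, max_speed=0.15, contact_N=None): straight line of the TCP; attitude=None keeps the orientation; max_speed is the mean speed in m/s. With contact_N (N) it stops when the force on the tool has changed by that much, and returns True; else False.
- env.movej(angles): joint-space move.
- env.set_gripper(opening): finger opening in m; the grip force is fixed at half the most; returns when the fingers have stopped.
- env.dwell(seconds).
- ik(position, orientation): joint angles nearest the present ones, or None.
- readout.read_state(): the state.
- viewer.capture(name): name is "scene" or "top" or "wrist"; returns the picture (400x640x3 uint8, red, green, blue); there is no depth.
- viewer.camera_params(name): a dict with "fov_y" (degrees; the focal length in pixels is half the picture's height over the tangent of half this angle, whatever the lens; pixels are square), "cx", "cy" (the principal point, pixels), "pose" (4x4, takes a point from camera to world coordinates). Camera axes: x right, y down, z forward; pixel columns grow to the right and rows downward; lengths in m; the calibration is good to about 2 mm. A picture is of the moment at which its call begins: read the wrist's pose just before it. camera_params takes no time and is no camera call; for the wrist camera it gives the pose at the moment of the call.
A pose or a line that the arm cannot do raises env.IKError and nothing moves.
- sign_off(): hands the job in; it is judged then, once.
The state is a dict: "time": time; "joint_positions": joint angles; "dq": joint speeds; "effort": joint torques, N m; "position": TCP position; "eef_rot": TCP orientation; "ft_force": force on the tool from outside, world axes, zero at the start; "wrist_torque": the same for the moment, N m; "width": finger opening in m; "gripper_force": force on a finger pad.
Only numpy, scipy, OpenCV 4.12 (cv2) and the standard library are available. Lean on these libraries where they do the work, as an engineer would, in place of code of your own. Each camera call takes 0.05 s, during which the arm holds its last target. There are 200 camera calls.

## Working session

There is one attempt and no reset: what is moved stays moved. The work goes in short steps, each a Python script; the robot and the scene stay as the last script left them, time stands still between calls to the robot, and variables do not carry over. Pictures are saved under pics/ and viewed, at most 14 in all, crops included, and the job is handed in when it is done.

```bash
mkdir -p pics; python3 - <<'E'
from cell import env, ik, readout, viewer
import cv2,numpy as np
np.set_printoptions(precision=4,suppress=True)
for n in ("top","scene"):
    cv2.imwrite(f"pics/{n}0.png",viewer.capture(n)[:,:,::-1]); print(n,viewer.camera_params(n))
print("wrist",viewer.camera_params("wrist"))
s=readout.read_state(); print(s["time"],s["position"],s["eef_rot"],s["width"],env.grip_depth)
E
```

```text
top {'fov_y': 51.82974519865138, 'cx': 326.76765564723735, 'cy': 203.10325417697013, 'pose': array([[ 0.0126, -0.9991,  0.0408,  0.4697],
       [-0.9999, -0.0121,  0.012 , -0.0012],
       [-0.0115, -0.041 , -0.9991,  0.8622],
       [ 0.    ,  0.    ,  0.    ,  1.    ]])}
scene {'fov_y': 44.75838608254354, 'cx': 310.7987322925286, 'cy': 202.58861880274614, 'pose': array([[ 0.4301,  0.7   , -0.5701,  1.1362],
       [ 0.9028, -0.3303,  0.2755, -0.288 ],
       [ 0.0045, -0.6332, -0.774 ,  0.9031],
       [ 0.    ,  0.    ,  0.    ,  1.    ]])}
wrist {'fov_y': 59.126912039410435, 'cx': 316.6729164844745, 'cy': 195.88188155656815, 'pose': array([[ 0.4123, -0.8853, -0.2151,  0.3289],
       [-0.9111, -0.4013, -0.0948, -0.5639],
       [-0.0024,  0.235 , -0.972 ,  0.3839],
       [ 0.    ,  0.    ,  0.    ,  1.    ]])}
0.1 [ 0.2677 -0.5917  0.2047] [[ 0.9111  0.4121 -0.0007]
 [ 0.4121 -0.9111  0.0015]
 [ 0.     -0.0016 -1.    ]] 0.09406459720940527 0.0188
```

View pics/top0.png

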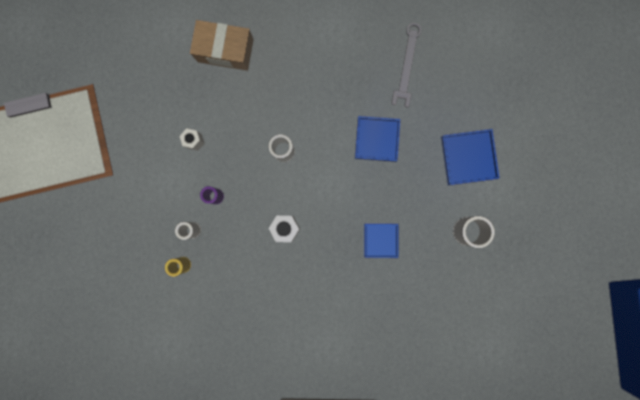

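View pics/scene0.png

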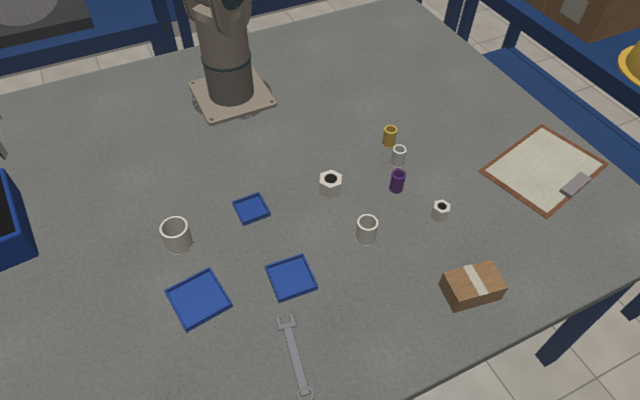

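Top view: white round sockets are at (185,231) small, (281,147) medium and (478,232) large. The hex nuts at (190,138) and (284,229) and the purple (211,195) and yellow (174,268) tubes are not meant. The trays are at (381,240) small, (377,139) medium and (470,157) large. Next I'll triangulate from both views and confirm in an enlarged crop.

```bash
cat > h.py <<'E'
import cv2,numpy as np
from cell import env, ik, readout, viewer
np.set_printoptions(precision=4,suppress=True)
def ray(P,uv):
    f=200/np.tan(np.radians(P["fov_y"])/2)
    d=P["pose"][:3,:3]@np.array([(uv[0]-P["cx"])/f,(uv[1]-P["cy"])/f,1.])
    return P["pose"][:3,3],d/np.linalg.norm(d)
def plane(P,uv,z):
    o,d=ray(P,uv); return o+d*(z-o[2])/d[2]
def tri(rays):
    M=[np.eye(3)-np.outer(d,d) for _,d in rays]
    p=np.linalg.solve(sum(M),sum(m@o for m,(o,_) in zip(M,rays)))
    return p,max(np.linalg.norm(m@(p-o)) for m,(o,_) in zip(M,rays))
def blobs(img,kind,amin=60):
    hsv=cv2.cvtColor(img,cv2.COLOR_RGB2HSV)
    lo,hi={"white":((0,0,165),(179,50,255)),"blue":((105,120,60),(130,255,255))}[kind]
    m=cv2.inRange(hsv,lo,hi)
    cs,_=cv2.findContours(m,cv2.RETR_EXTERNAL,cv2.CHAIN_APPROX_NONE)
    return [c for c in cs if cv2.contourArea(c)>amin]
E
python3 - <<'E'
from h import *
I={n:cv2.imread(f"pics/{n}0.png")[:,:,::-1].copy() for n in("top","scene")}
out=[]
for n in I:
  for k in("white","blue"):
    for c in blobs(I[n],k):
      (u,v),(a,b),t=cv2.fitEllipse(c) if k=="white" else cv2.minAreaRect(c)
      print(n,k,round(u,1),round(v,1),"ax",round(a,1),round(b,1),round(t),"bbox",cv2.boundingRect(c))
a=I["top"][110:290,150:310]; b=I["scene"][110:270,310:470]
big=np.hstack([cv2.resize(a,(400,450)),cv2.resize(b,(400,400))[:400] if 0 else cv2.resize(b,(400,450))])
cv2.imwrite("pics/crop.png",big[:,:,::-1])
E
```

```text
top white 183.4 230.5 ax 15.5 15.5 152 bbox (176, 223, 16, 16)
top white 478.3 231.7 ax 29.2 29.7 133 bbox (464, 217, 30, 30)
top white 283.2 228.5 ax 25.8 26.3 180 bbox (269, 216, 29, 26)
top white 280.1 145.8 ax 20.8 21.2 62 bbox (270, 135, 22, 22)
top white 188.9 137.7 ax 16.8 17.0 35 bbox (180, 129, 19, 18)
top white 59.5 152.0 ax 60.2 88.8 55 bbox (16, 105, 85, 84)
top blue 381.0 240.5 ax 33.0 32.0 90 bbox (365, 224, 33, 34)
top blue 470.3 156.8 ax 49.5 50.7 83 bbox (443, 130, 56, 54)
top blue 377.2 138.5 ax 41.6 41.6 4 bbox (356, 117, 44, 44)
scene white 430.1 394.0 ax 7.7 31.8 62 bbox (415, 384, 29, 16)
scene white 485.4 378.2 ax 20.4 55.2 125 bbox (460, 362, 52, 38)
scene white 617.3 380.9 ax 28.7 39.1 25 bbox (599, 359, 34, 41)
scene white 599.0 350.4 ax 34.0 49.8 148 bbox (582, 321, 43, 55)
scene white 628.0 313.2 ax 16.6 43.1 104 bbox (604, 302, 36, 24)
scene white 475.6 279.8 ax 9.0 41.6 149 bbox (464, 265, 24, 30)
scene white 173.1 226.6 ax 20.6 28.4 73 bbox (159, 216, 29, 22)
scene white 367.2 221.8 ax 15.9 20.3 97 bbox (357, 214, 21, 17)
scene white 441.6 205.7 ax 11.6 16.2 108 bbox (434, 200, 16, 13)
scene white 330.3 178.2 ax 16.1 22.0 91 bbox (320, 170, 22, 18)
scene white 399.1 148.6 ax 9.0 12.5 96 bbox (393, 144, 13, 10)
scene white 542.4 168.3 ax 69.8 95.5 85 bbox (486, 128, 116, 84)
scene white 34.4 76.9 ax 10.7 15.0 130 bbox (26, 71, 16, 14)
scene white 142.4 50.2 ax 8.1 15.1 123 bbox (134, 46, 16, 12)
scene blue 198.2 298.3 ax 47.2 53.4 61 bbox (165, 267, 67, 65)
scene blue 291.3 276.9 ax 39.6 42.8 70 bbox (266, 253, 52, 49)
scene blue 251.1 207.8 ax 26.7 31.2 69 bbox (233, 192, 37, 33)
scene blue 18.5 219.5 ax 103.0 37.0 90 bbox (0, 168, 38, 104)
scene blue 571.0 107.5 ax 202.3 30.9 40 bbox (484, 45, 156, 140)
scene blue 586.5 24.8 ax 165.3 54.8 35 bbox (503, 0, 137, 95)
scene blue 84.6 20.2 ax 39.3 181.4 78 bbox (0, 0, 178, 59)
```

View pics/crop.png

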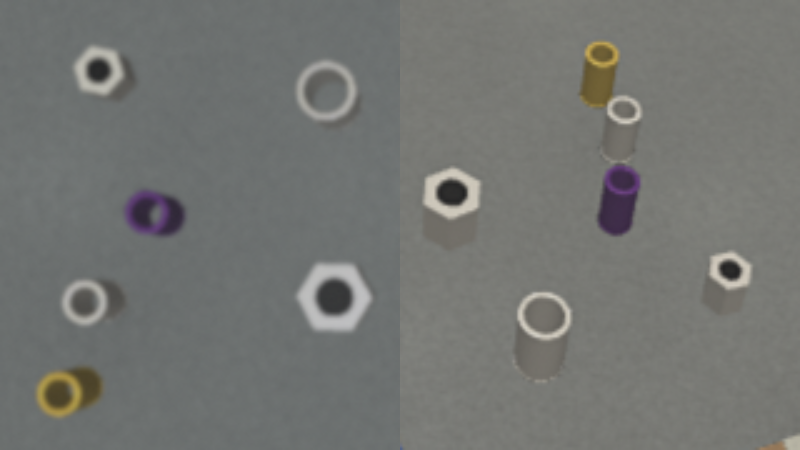

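Confirmed: both crops show plain white tubes, small at top (184,230) and medium at (280,146). The two hexagons and the purple and yellow tubes are ruled out. Next, triangulation of the rims and trays.

```bash
python3 - <<'E'
from h import *
T,S=viewer.camera_params("top"),viewer.camera_params("scene")
for n,t,s in [("small",(183.4,230.5),(399.1,148.6)),("med",(280.1,145.8),(367.2,221.8)),("large",(478.3,231.7),(173.1,226.6)),
 ("hexS",(188.9,137.7),(441.6,205.7)),("hexL",(283.2,228.5),(330.3,178.2)),
 ("trayS",(381,240.5),(251.1,207.8)),("trayM",(377.2,138.5),(291.3,276.9)),("trayL",(470.3,156.8),(198.2,298.3)),
 ("yellow",(173.5,267),(390,129)),("purple",(209,195),(398,173))]:
    p,e=tri([ray(T,t),ray(S,s)]); print(n,p,"resid",round(e,4), np.hypot(*p[:2]))
I=cv2.imread("pics/top0.png")[:,:,::-1].copy()
for c in blobs(I,"blue"):
    w=np.array([plane(T,q,.016)[:2] for q in cv2.boxPoints(cv2.minAreaRect(c))]); e=w[1]-w[0]
    print(w.mean(0),np.linalg.norm(e),np.degrees(np.arctan2(e[1],e[0]))%90)
for p in ([.44,.31,.15],[.6,-.1,.15],[.42,-.33,.15]):
  for a in (0,45,60,90,120):
    c,s=np.cos(np.radians(a)),np.sin(np.radians(a)); R=np.array([[s,c,0],[-c,s,0],[0,0,-1.]])
    print(p,a,ik(p,R))
E
```

```text
small [0.445  0.2906 0.0504] resid 0.0007 0.5314712298066065
med [0.6144 0.1016 0.0569] resid 0.0004 0.622715603844214
large [ 0.4507 -0.2848  0.0622] resid 0.0002 0.533121149920673
hexS [0.633  0.2904 0.0341] resid 0.0006 0.696476318611349
hexL [0.4513 0.0949 0.0386] resid 0.0004 0.46112834837027894
trayS [ 0.4287 -0.1036  0.0054] resid 0.0007 0.4410800336115268
trayM [ 0.6414 -0.0942  0.0062] resid 0.0005 0.6482714604154791
trayL [ 0.6052 -0.2878  0.0058] resid 0.001 0.6701465332617437
yellow [0.3729 0.3083 0.0499] resid 0.0008 0.48383176581897314
purple [0.516  0.2418 0.0525] resid 0.0002 0.5698472347334786
[ 0.429 -0.103] 0.06551827001068705 0.7269870156584943
[ 0.6034 -0.2853] 0.10451777152682615 8.08612928737763
[ 0.6393 -0.0937] 0.08682786780805779 86.7684951898644Traceback (most recent call last):
  File "<stdin>", line 15, in <module>
  File "scipy/spatial/transform/_rotation.pyx", line 1143, in scipy.spatial.transform._rotation.Rotation.from_matrix
ValueError: Non-positive determinant (left-handed or null coordinate frame) in rotation matrix 0: [[ 0.  1.  0.]
 [-1.  0.  0.]
 [ 0.  0. -1.]].
```

```bash
cat >> h.py <<'E'
def rot(deg):
    c,s=np.cos(np.radians(deg)),np.sin(np.radians(deg)); R=[]
    for k in (1,-1): R.append(np.array([[-s*k,c*k,0],[c*k,s*k,0],[0,0,-1.]]))
    return R
def best(p,deg):
    q0=np.array(readout.read_state()["joint_positions"]); o=[]
    for R in rot(deg):
        q=ik(p,R)
        if q is not None: o.append((np.abs(np.array(q)-q0).max(),R))
    return min(o,key=lambda t:t[0])[1] if o else None
def look(p,name,kind="white",z=None):
    """refine the xy of a blob near p (world, top of thing) with the wrist camera"""
    P=viewer.camera_params("wrist"); I=viewer.capture("wrist"); cv2.imwrite(f"pics/{name}.png",I[:,:,::-1])
    o=[]
    for c in blobs(I,kind,200):
        u=np.array(cv2.fitEllipse(c)[0] if kind=="white" else cv2.minAreaRect(c)[0]); w=plane(P,u,p[2])
        o.append((np.linalg.norm(w-p),w,u,np.sqrt(cv2.contourArea(c))))
    return min(o,key=lambda t:t[0])+(P,)
E
cat > hover.py <<'E'
import sys
from h import *
name,x,y,top,deg,op,h=sys.argv[1],*map(float,sys.argv[2:])
p=np.array([x,y,top]); q=np.array([x,y,h]); R=best(q,deg)
env.goto(q,R); env.set_gripper(op)
d,w,u,a,P=look(p,"w_"+name)
print("ray-plane",w,"pix",u,"size",a,"dist",d)
s=readout.read_state(); print(s["time"],s["position"],s["width"],s["joint_positions"])
T=viewer.camera_params("top")
E
python3 hover.py small 0.445 0.2906 0.054 65 0.06 0.16
```

```text
ray-plane [0.4434 0.2907 0.054 ] pix [315.9726 193.7923] size 35.88175023601831 dist 0.0016143070409512514
4.0083 [0.445  0.2906 0.16  ] 0.060048202048357015 [-0.042   0.6811 -0.9356  1.881   0.6808  0.936  -0.1669]
```

View pics/w_small.png

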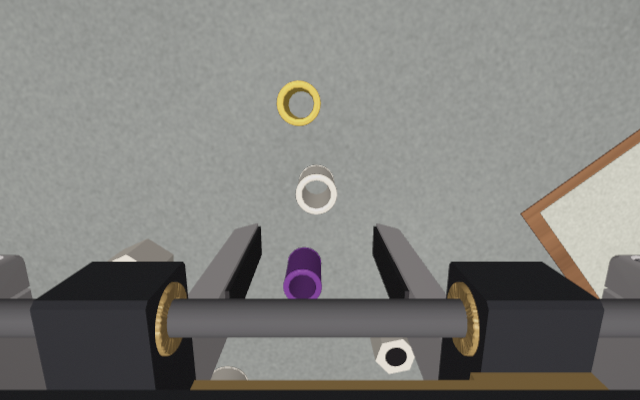

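The picture shows the small socket's rim at (316,194), yellow at (299,103) and purple at (303,285). Both fingers come down clear of them. I'll pick and place.

```bash
cat > pp.py <<'E'
import sys
from h import *
name,x,y,zt,op,tx,ty,tdeg,wid=sys.argv[1],*map(float,sys.argv[2:])
st=readout.read_state
print("down hit",env.move_linear([x,y,zt],max_speed=.12,contact_N=8),st()["position"])
env.set_gripper(max(wid-.012,0)); s=st(); print("grip",s["width"],s["gripper_force"])
if abs(s["width"]-wid)>.004: sys.exit("bad grip")
env.move_linear([x,y,.17],max_speed=.2); print("held",st()["width"])
q=np.array([tx,ty,.17]); env.goto(q,best(q,tdeg)); s=st(); print("over",s["time"],s["position"],s["width"])
env.move_linear([tx,ty,zt+.012],max_speed=.15)
print("touch",env.move_linear([tx,ty,zt-.002],max_speed=.03,contact_N=3),st()["position"])
env.set_gripper(op); env.dwell(.2)
env.move_linear([tx,ty,.17],max_speed=.2)
s=st(); print(s["time"],s["position"],s["ft_force"])
E
python3 pp.py small .4442 .2907 .020 .06 .429 -.1035 90 .034 && python3 hover.py medium 0.6144 0.1016 0.060 45 0.072 0.17
```

```text
down hit False [0.4446 0.2911 0.0206]
grip 0.03255640973600474 30.000292444601655
held 0.033011701152430135
over 8.2333 [ 0.4295 -0.1025  0.17  ] 0.032952520647969406
touch True [ 0.4295 -0.1037  0.0237]
11.3583 [ 0.4283 -0.1038  0.1692] [-0.1685  0.7022 -0.4397]
ray-plane [0.6119 0.1025 0.06  ] pix [316.2786 190.8688] size 47.681233205528564 dist 0.0027107872297333093
12.9083 [0.6144 0.1011 0.1701] 0.07179467358905685 [ 0.2536  0.7447 -0.8045  1.6213  0.6022  1.0397  0.051 ]
```

```bash
python3 pp.py medium .613 .102 .022 .072 .6403 -.094 87 .046 && python3 hover.py large 0.4507 -0.2848 0.066 90 0.09 0.17; python3 - <<'E'
import cv2
from cell import viewer
cv2.imwrite("pics/scene1.png",viewer.capture("scene")[:,:,::-1])
E
```

```text
down hit False [0.6136 0.1022 0.0228]
grip 0.04464334573467196 30.000199070200324
held 0.045225983014377254
over 16.625 [ 0.6398 -0.0925  0.1693] 0.04477346523558053
touch True [ 0.6411 -0.0941  0.0258]
19.7417 [ 0.6395 -0.0944  0.1689] [-0.1349 -0.5262 -0.5725]
ray-plane [ 0.4483 -0.2833  0.066 ] pix [317.8365 192.9167] size 63.340350488452465 dist 0.0028296678128975203
21.3417 [ 0.4508 -0.2847  0.17  ] 0.09034015397810008 [ 1.1723  0.7345 -1.089   1.8648  0.7637  1.0329  1.3303]
```

View pics/scene1.png

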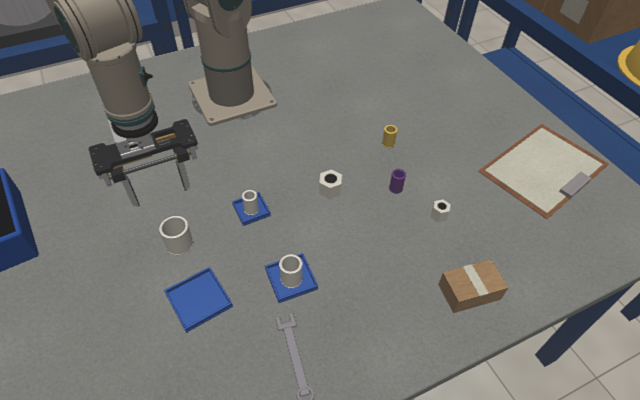

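The small socket stands in its tray at (250,203) and the medium in its tray at (290,272). The large socket at (175,235) is next. Its tray is empty at (198,298).

```bash
python3 pp.py large .4496 -.284 .028 .09 .6043 -.2865 98 .060 && python3 - <<'E'
from h import *
env.goto([.45,.1,.3],best([.45,.1,.3],90))
I=viewer.capture("scene"); T=viewer.capture("top")
c=np.hstack([cv2.resize(I[170:340,150:350],(400,340)),cv2.resize(T[110:270,340:520],(382,340))])
cv2.imwrite("pics/end.png",c[:,:,::-1]); print(readout.read_state()["time"])
E
```

```text
down hit False [ 0.4501 -0.2841  0.0286]
grip 0.06027716077007603 30.000367015600204
held 0.060403255598642486
over 24.825 [ 0.6032 -0.2859  0.1681] 0.06051899018454444
touch True [ 0.6049 -0.2868  0.0317]
27.9 [ 0.6034 -0.2867  0.1688] [ 0.003  -0.0572 -0.1737]
29.6
```

View pics/end.png

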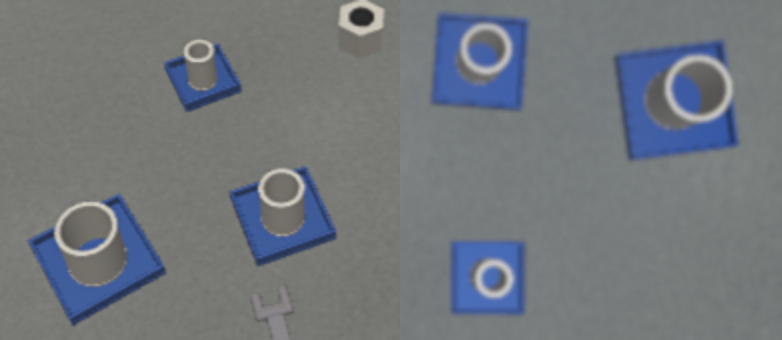

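The crops show all three sockets standing upright inside their own trays (scene crop: small (200,65), medium (282,202), large (93,245)).

```bash
python3 -c "
from cell import sign_off
print(sign_off())"
```

```text
the job is handed in; nothing more can be done
None
```

The job is handed in: the small, medium and large sockets each stand upright in their matching trays, placed in that order in about 30 s, and I left both nuts alone.

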